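Clamp a glued brass plate onto a statue plinth with a ratchet bar clamp

ROBOT

A 7-joint arm with a two-finger parallel gripper is mounted at the origin on the work surface. World frame = base frame: x ahead of the robot, y to its left, z up, the work surface at z = 0. Lengths are in m, angles in rad, forces in N, time in s.
With the tool pointing down it reaches from about 0.4 to 0.85 m from the base axis. Payload 4.4 kg.
Tool frame: the origin (TCP) lies midway between the tips of the shut fingers; the grasp point (between the pads) lies 19 mm behind it; z points along the fingers, y is the direction in which the jaws open and shut (so a half turn about z gives the same grasp; the last joint's range is limited). The gripper opens to 94 mm and grips with 3 to 60 N. Pads are 16 mm wide; open, the fingers measure 119 mm over their backs; the gripper's body (75 mm by 177 mm) begins 78 mm behind the grasp point.
Start: joints at [-1.314, 0.628, 0.038, 1.517, -0.027, 0.996, -0.02], TCP at [0.206, 0.616, 0.205] pointing down, gripper open.
Joint ranges: [-3.06, 3.06], [-0.37, 2.12], [-1.25, 1.32], [0.18, 2.47], [-1.1, 4.24], [0.23, 1.98], [-2.94, 2.94]. Speed limits (rad/s): [2.57, 2.57, 3.14, 3.14, 3.14, 3.14, 3.14].

INTERFACE

Orientations are given as a unit quaternion [x, y, z, w].
In Python, from workcell import arm, set_gripper, inverse_kinematics, cams gives the robot as it stands. Calls block until the motion is done:
- arm.goto(position, orientation): joint-space move of the TCP to a pose.
- arm.move_l(position, frame=None, rate=0.15): straight line of the TCP; frame=None keeps the orientation; rate is the mean speed in m/s.
- arm.set_joints(angles): joint-space move.
- set_gripper(opening, squeeze=None): finger opening in m; squeeze is the grip in N (None keeps the last); returns when the fingers have stopped.
- arm.dwell(seconds).
- inverse_kinematics(position, orientation): joint angles nearest the present ones, or None.
- arm.get_state(): the state.
- cams.camera(name): name is "side" or "top" or "wrist"; returns (picture, depth): 420x560x3 uint8, red, green, blue; 420x560 float32, m along the optical axis (not along the pixel's ray), 0 where there is no reading.
- cams.camera_info(name): a dict with "mtx" (3x3 intrinsics, pixels), "R" (3x3) and "t" (3): a world point X has camera coordinates R X + t. Camera axes: x right, y down, z forward; pixel columns grow to the right and rows downward; lengths in m; the calibration is good to about 2 mm. A picture is of the moment at which its call begins: read the wrist's pose just before it. camera_info takes no time and is no camera call; for the wrist camera it gives the pose at the moment of the call.
A pose or a line that the arm cannot do raises arm.IKError and nothing moves.
- arm.job_done(): hands the job in, once; it reports no verdict.
Trained networks look in the newest picture that a camera, given by its name, has taken for a name from the list of things; names that differ only in an ending like _2 or _b are one class to them, and where a whole thing is asked for, a point or a joint stands for the part that bears it (a point fixed in the world has none). Each returns a list of dicts, best first, with "confidence" (0 to 1); they miss things now and then, are a little off and sometimes report something else, mostly with a low value. They report only what shows in the picture. A call takes as long as a camera call. They do not tell look-alikes from the thing itself.
- cams.recognise(camera, thing): "xy" ([column, row] as shares, 0 to 1, of the picture: columns of its width, rows of its height, amid what is visible of it).
- cams.mark_of(camera, thing): "xy" ([column, row] as shares, 0 to 1, of the picture: columns of its width, rows of its height: a listed point, or the origin of a listed thing).
The state is a dict: "time": time; "joint_pos": joint angles; "dq": joint speeds; "joint_torque": joint torques, N m; "tcp_pos": TCP position; "tool_rot": TCP orientation; "ft_force": force on the tool from outside, world axes, zero at the start; "wrist_torque": the same for the moment, N m; "gripper_width": finger opening in m.
Only numpy, scipy, OpenCV 4.12 (cv2) and the standard library are available. Lean on these libraries where they do the work, as an engineer would, in place of code of your own. Each camera call takes 0.05 s, during which the arm holds its last target. There are 200 camera calls.

TASK

The brass plate on the grey plinth has just been glued: slide the plinth across the bamboo board, without lifting it, from the white waiting area onto the red square, plate towards the jaw and close against the steel backstop, and let go of it. Then pump the red ratchet trigger, without touching the jaw itself, until the jaw holds the plinth against the backstop with its sprung pad pressed in about half-way (6 mm), never so far that it crushes the glue joint. Finish while still holding the trigger squeezed so that the clamp keeps gripping, and leave the other things on the table where they stand.

Things in the scene. Friction and masses are not known exactly. Their poses are not given: they have to be found in the camera images.
- board: Bamboo clamping board fixed to the table, 300 (x) x 400 (y) x 15 mm; origin at the centre of its underside, z up. Along the line board x = 60 mm stand, from +y to -y: backstop (face at y = 135 mm), throat, jaw, housing, trigger. The throat is open to board -x, where the plinth comes in, and to +x. A square plinth slid along board x at board y 102 to 105 mm passes clear of everything.
- mark (a point): Centre of the red 62 mm square on the board, at board (60, 107, 15) mm on the board's top; axes as the board's. The plinth's origin is here when it stands square on the mark and touches the backstop.
- waiting (a point): Centre of the white outline of the waiting area, 130 (board x) x 160 mm (board y), at board (-80, 70, 15) mm.
- plinth: Grey resin plinth, loose, 0.3 to 0.5 kg, 56 x 56 mm, 52 mm tall (the top 8 mm is a step 46 mm square), with a brass plate 38 x 26 x 2 mm on its -y side, which must face the jaw. Origin at the centre of its underside, z up. Grasp it across its x faces (56 mm), which stay free in the throat. It starts in the waiting area, turned up to 0.3 rad from the board.
- plate (a point): Centre of the brass plate's outer face, 30 mm from the plinth's middle on its -y side, 26 mm above its underside.
- backstop: Fixed steel angle on the board, 70 mm wide (board x), 52 mm tall, its flat face looking to the board's -y; origin at the foot of that face's middle.
- jaw: Blue jaw plate 44 x 12 x 44 mm on a steel ratchet bar, sliding along board +y to the backstop; origin in the middle of its throat side, 43 mm above the table, axes as the board's. It starts 0 to 20 mm ahead of its rearmost place (origin at board y = -1 mm), can travel 85 mm, and stays where it is left (3 N friction). The trigger cannot draw it back.
- pad_face: Black rubber pad face 40 (x) x 8 x 36 mm on a steel stem in front of the jaw; origin in the middle of the front face that presses the plinth, 24 mm ahead of the jaw's origin while not pressed.
- pad (a joint): How far the sprung pad is pressed in towards the jaw, m: 0 free, 0.015 bottomed. Spring 2 N per mm: 0.0065 means 13 N on the plinth. If the trigger is let go, the bar creeps back until about 3 N is left: the full grip lasts only while the trigger is held. The glue joint is crushed above 0.013.
- trigger (a joint): Trigger angle, rad: 0 released (leaning 0.25 to board -y), 0.5 fully squeezed (leaning 0.25 to +y). A spring returns it. The jaw follows a squeeze at 50 mm per rad; the first 0 to 8 mm of each stroke may be lost until the pawl catches a tooth. On the return the jaw stays. 2 to 5 strokes fill the gap. At the handle it takes 2 to 5 N while the jaw runs free, then 0.5 N more per newton on the plinth.
- pivot (a point): Middle of the trigger's pivot line, which runs along board x: board (60, -120, 30) mm.
- housing (a point): Centre of the top of the blue ratchet housing between jaw and trigger, 44 mm wide (board x), board y -95 to -20 mm, top 81 mm above the table.
- trigger_handle: Red handle at the top of the trigger lever, 36 (its x, the board's x) x 14 (y) x 55 mm (z, along the lever); origin at its centre, 105 mm from the pivot. Released, its centre is at board (60, -146, 132) mm, its top 158 mm above the table. It is squeezed towards board +y, pushed from its free -y side with closed fingertips or pinched across its 14 mm.
- king: Maple chess king, 94 mm tall, 38 mm base; bystander beside the board. Origin under its centre.
- barricade_a: Orange and white toy barricade, 30 x 100 x 50 mm; bystander beside the board. Origin under its centre.
- barricade_b: Second barricade, the same; bystander beside the board. Origin under its centre.
- mug: Empty blue ceramic mug, 80 mm across, 92 mm tall; bystander at the left. Origin under its centre.
- dispenser: White push dispenser for magnets with a green button, 70 mm wide, 102 mm tall; bystander at the right. Origin under its centre.
- glue: Yellow glue bottle, 40 mm across, 110 mm tall; bystander at the right. Origin under its centre.
There are look-alikes about, which are no part of the job. There is more than one size of the plinth; the job needs the middle-sized.

How it is judged:
On the way, in this order (a step that is already met when the one before it is completed fails the run):
1. the plinth stands on the red square, close to the backstop, plate towards the jaw, let go (x of plinth in the frame of mark between -0.01 and 0.01 m and y of plinth in the frame of mark between -0.015 and 0.005 m and angle between the x axis of plinth and the x axis of board, either way round below 0.15 rad and contact force between the fingers and plinth below 0.3 N and linear speed of plinth below 0.02 m/s and y of plate in the frame of mark below -0.02 m), for 0.2 s.
2. the pumped jaw presses the plinth against the backstop (contact force between pad_face and plinth above 4 N and contact force between backstop and plinth above 2 N), for 0.1 s.
At the end, for the whole second after the job is handed in: Fingers still squeeze the trigger (over 2 N, 0.03 rad); pad pressed in 3 to 10.5 mm, plinth pressed with 6 to 21 N, backstop bears over 3 N; plinth still, upright, untouched by the robot, within 10 mm of the mark along board x, 5 mm along y, square within 0.08 rad, plate to the jaw (contact force between pad_face and plinth between 6 and 21 N and value of joint pad between 0.003 and 0.0105 m and contact force between backstop and plinth above 3 N and contact force between the fingers and trigger_handle above 2 N and value of joint trigger above 0.03 rad and contact force between each of the fingers, the arm and plinth below 0.3 N and x of plinth in the frame of mark between -0.01 and 0.01 m and y of plinth in the frame of mark between -0.005 and 0.005 m and angle between the x axis of plinth and the x axis of board, either way round below 0.08 rad and angle between plinth's own z axis and vertical below 0.08 rad and linear speed of plinth below 0.01 m/s and y of plate in the frame of mark below -0.02 m); the arm keeps its last pose, push and grip.
It fails at once if the plinth is lifted more than 6 mm off the board (z of plinth in the frame of mark above 0.006 m).
It fails at once if the plinth is tipped (angle between plinth's own z axis and vertical above 0.25 rad).
It fails at once if the glue joint is crushed: the pad presses with more than 27 N or is pushed in over 13 mm (contact force between pad_face and plinth above 27 N or value of joint pad above 0.013 m).
It fails at once if the robot pushes the jaw or its pad directly (contact force between any of the arm, the fingers and jaw above 3 N).
It fails at once if another thing on the table is moved more than 30 mm (distance of any of king, barricade_a, barricade_b, mug, dispenser, glue from where it was at the start of the episode above 0.03 m).
It also fails if it takes over 61 s, if anything falls off the work surface, if the arm or the gripper's body presses on something with over 40 N, if the wrist force passes 120 N, or if a joint passes its speed limit or range.

## Working session

There is one attempt and no reset: what is moved stays moved. The work goes in short steps, each a Python script; the robot and the scene stay as the last script left them, time stands still between calls to the robot, and variables do not carry over. Pictures are saved under pics/ and viewed, about 8 in all and at most 12, crops included, and the job is handed in when it is done.

```bash
ls; mkdir -p pics; cat > h.py <<'E'
import numpy as np, cv2
from workcell import arm, set_gripper, inverse_kinematics, cams
def snap(n,f=None):
    im,d=cams.camera(n)
    if f: cv2.imwrite('pics/'+f,im[:,:,::-1])
    return im,d
def pt(info,d,u,v,z=None):
    K,R,t=[np.array(info[k]) for k in('mtx','R','t')]
    ray=np.linalg.inv(K)@[u,v,1]
    if z is None:
        return R.T@(ray*d[int(round(v)),int(round(u))]-t)
    c=-R.T@t; r=R.T@ray
    return c+r*(z-c[2])/r[2]
def proj(info,X):
    K,R,t=[np.array(info[k]) for k in('mtx','R','t')]
    p=K@(R@np.array(X)+t); return p[:2]/p[2]
E
python3 - <<'E'
from h import *
print(arm.get_state())
for n in('top','side'):
    im,d=snap(n,n+'1.png'); info=cams.camera_info(n)
    print(n, info['mtx'], -np.array(info['R']).T@np.array(info['t']))
    for th in ['board','mark','waiting','plinth','plate','jaw','pivot','housing','trigger_handle','backstop']:
        print(th,[(round(r['confidence'],2),int(r['xy'][0]*560),int(r['xy'][1]*420), np.round(pt(info,d,r['xy'][0]*560,r['xy'][1]*420),3).tolist()) for r in cams.mark_of(n,th)[:4]])
E
```

```text
pics
{'time': 0.0, 'joint_pos': array([-1.3137908 ,  0.62932003,  0.03843071,  1.51834314, -0.02702778,
        0.99629476, -0.02001844]), 'dq': array([ 0.00176264, -0.00109707,  0.00147341,  0.00078244, -0.00129707,
       -0.0015938 ,  0.00076775]), 'joint_torque': array([ 2.70233213e-04, -5.49718273e+01,  1.14368934e+00, -1.86634862e+01,
       -5.19986905e-02,  2.36310106e-02,  1.44603464e-04]), 'tcp_pos': array([0.20594809, 0.61581943, 0.20457877]), 'tool_rot': array([ 1.60714618e-01,  9.87000485e-01, -9.11442056e-04, -1.52137651e-04]), 'ft_force': array([-0.29816292, -0.40627583,  0.13602109]), 'wrist_torque': array([-0.03061039,  0.00148807,  0.05424648]), 'gripper_width': 0.09390914410483563}
top [[534.12212195   0.         284.41113184]
 [  0.         534.12212195 207.64676567]
 [  0.           0.           1.        ]] [0.20099294 0.00355847 1.89129257]
board [(0.76, 272, 188, [0.544, 0.066, 0.016]), (0.32, 139, 189, [0.532, 0.542, 0.011])]
mark [(0.76, 239, 170, [0.611, 0.187, 0.004])]
waiting [(0.71, 250, 212, [0.457, 0.142, 0.023]), (0.59, 313, 164, [0.608, -0.073, 0.127
[... 1123 characters left out ...]
, 189, 243, [0.265, 0.187, 0.017]), (0.81, 261, 221, [0.467, 0.093, 0.034]), (0.47, 203, 198, [0.443, 0.347, 0.02])]
plate [(0.97, 175, 225, [0.252, 0.225, 0.069]), (0.77, 263, 220, [0.473, 0.087, 0.039]), (0.68, 200, 197, [0.441, 0.364, 0.019]), (0.53, 168, 205, [0.351, 0.425, 0.003])]
jaw [(0.75, 297, 203, [0.595, 0.056, 0.057])]
pivot [(0.67, 327, 221, [0.591, -0.065, 0.046]), (0.66, 260, 219, [0.462, 0.09, 0.045]), (0.21, 317, 200, [0.629, 0.004, 0.074])]
housing [(0.8, 317, 198, [0.726, 0.084, -0.0]), (0.43, 261, 222, [0.473, 0.098, 0.024])]
trigger_handle [(0.6, 337, 197, [0.595, -0.094, 0.143])]
backstop [(0.74, 315, 202, [0.611, -0.002, 0.078]), (0.6, 273, 200, [0.606, 0.177, 0.01])]
```

```bash
python3 - <<'E'
import cv2
a=cv2.imread('pics/top1.png')[110:300,120:360]; cv2.imwrite('pics/top1c.png',cv2.resize(a,None,fx=3.3,fy=3.1,interpolation=2)if 0 else cv2.resize(a,(758,600),interpolation=cv2.INTER_CUBIC))
E
```

```text
(no output)
```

View pics/top1c.png

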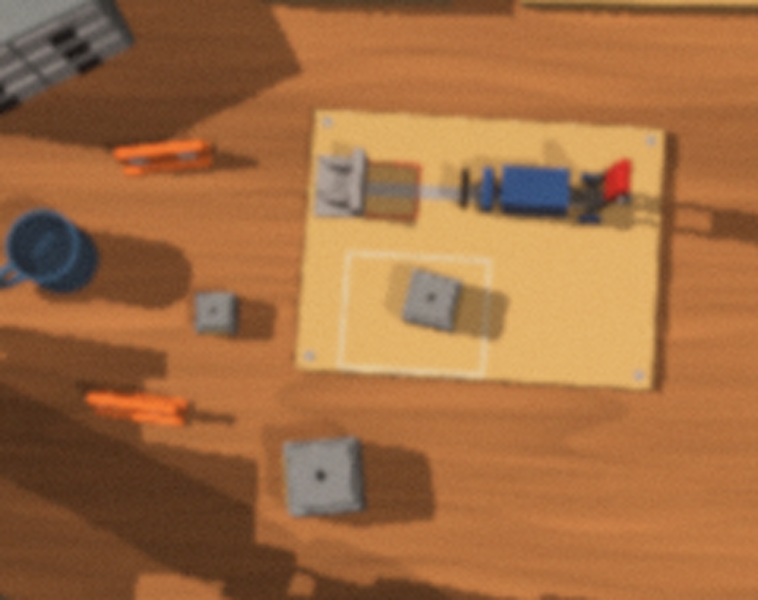

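View pics/side1.png

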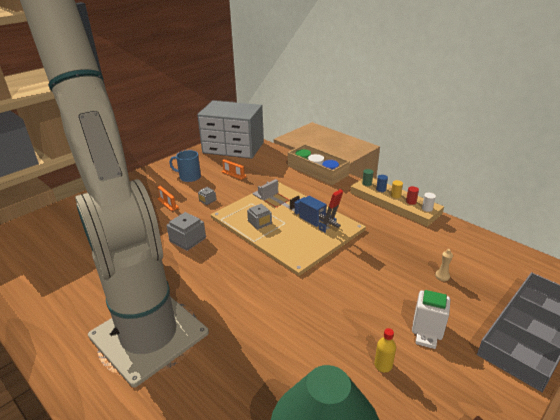

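The picture shows three grey plinths, at top-image pixels (188,208) small on the table, (257,204) medium inside the white waiting outline, and (221,260) large on the table. The medium one on the board fits. The jaw and trigger are on board line y-down, with the red handle at about (314,166). Next I fit the board and take a near wrist view.

```bash
cat >> h.py <<'E'
from scipy.spatial.transform import Rotation as Ro
def quat(yaw):  # tool down, tool y along world heading yaw
    y=np.array([np.cos(yaw),np.sin(yaw),0]); z=np.array([0,0,-1.]); x=np.cross(y,z)
    return Ro.from_matrix(np.c_[x,y,z]).as_quat()
def world(info,d):
    K,R,t=[np.array(info[k]) for k in('mtx','R','t')]
    v,u=np.indices(d.shape); P=np.stack([u,v,np.ones_like(u)],-1)@np.linalg.inv(K).T*d[...,None]
    return (P-t)@R
def boardpose(im,info):
    hsv=cv2.cvtColor(im,cv2.COLOR_RGB2HSV)
    return hsv
E
python3 - <<'E'
from h import *
im,d=snap('top'); info=cams.camera_info('top')
# refine corners from crop estimates
s=np.array([240/758,190/600]); c=np.array([[316,110],[665,130],[654,388],[298,368]])*s+[120,110]
W=np.array([pt(info,d,*p,z=.015)[:2] for p in c]); B=np.array([[.15,.2],[.15,-.2],[-.15,-.2],[-.15,.2]])
def fit(B,W):
    b=B-B.mean(0);w=W-W.mean(0)
    th=np.arctan2((b[:,0]*w[:,1]-b[:,1]*w[:,0]).sum(),(b*w).sum())
    R=np.array([[np.cos(th),-np.sin(th)],[np.sin(th),np.cos(th)]]); return R,W.mean(0)-R@B.mean(0),th
R,t,th=fit(B,W); print('board',t,th,'res',(W-(B@R.T+t)).round(4).tolist(), [ (R@np.array(p)+t).round(3) for p in [(.06,.107),(.06,-.146),(-.08,.07)]])
P=world(info,d); m=(P[...,2]>.05)&(P[...,2]<.09)&(np.hypot(P[...,0]-.47,P[...,1]-.11)<.06)
print(m.sum(),P[m].mean(0)); q=P[m][:,:2].astype(np.float32)*1000; print(cv2.minAreaRect(q))
p=np.array([.40,.07,.30])
for yaw in (0.0,np.pi):
    print(yaw,inverse_kinematics(p,quat(yaw)), inverse_kinematics([.6,.18,.03],quat(yaw)),inverse_kinematics([.6,-.13,.13],quat(yaw)))
E
```

```text
board [0.54535944 0.06420503] -0.034129387155954434 res [[-0.0008, 0.0006], [-0.0024, 0.0008], [0.0015, -0.0], [0.0017, -0.0013]] [array([0.609, 0.169]), array([ 0.6  , -0.084]), array([0.468, 0.137])]
260 [0.47982205 0.11761662 0.06368317]
((481.1073913574219, 117.75825500488281), (58.277931213378906, 56.33113098144531), 78.2022705078125)
0.0 [-0.72047705  0.17615954  0.56863935  2.01441453 -0.11377691  0.9812964
 -0.09544856] [-0.48989388  0.83394845  0.25693881  1.72171532 -0.32603989  0.62806949
 -0.04809214] [-0.06789712  0.69553056  0.38893731  1.7043806  -0.34231532  0.80944416
  0.47797882]
3.141592653589793 [-0.12170748  0.16006201 -0.14096824  2.00074904  0.0269215   0.98251009
  2.86575333] [-0.06700705  0.85642986 -0.4532147   1.70817521  0.53675734  0.70354233
  2.33976401] [-0.4179927   0.96657868  1.14281436  1.7143554  -0.96972195  1.13810299
 -2.11650173]
```

```bash
python3 - <<'E'
from h import *
arm.goto([.45,.10,.33],quat(-0.034))
im,d=snap('wrist','w1.png'); info=cams.camera_info('wrist')
print(arm.get_state()['time'],arm.get_state()['ft_force'],info['R'],-np.array(info['R']).T@info['t'])
np.savez('w1.npz',d=d,im=im,mtx=info['mtx'],R=info['R'],t=info['t'])
for th in ['board','mark','waiting','plinth','plate','jaw','pivot','trigger_handle','backstop','pad_face']:
    print(th,[(round(r['confidence'],2),int(r['xy'][0]*560),int(r['xy'][1]*420), np.round(pt(info,d,r['xy'][0]*560,r['xy'][1]*420),3).tolist()) for r in cams.mark_of('wrist',th)[:3]])
E
```

```text
3.3 [ 0.27503526 -0.19249639  1.1072153 ] [[ 9.99494614e-01 -3.17839102e-02 -5.47636855e-04]
 [-3.07729290e-02 -9.71735550e-01  2.34057786e-01]
 [-7.97142985e-03 -2.33922644e-01 -9.72222533e-01]] [0.45189812 0.16831554 0.50850364]
board [(0.91, 338, 192, [0.546, 0.074, 0.015])]
mark [(0.62, 379, 132, [0.61, 0.171, 0.014]), (0.4, 373, 266, [0.497, 0.103, 0.368]), (0.2, 302, 184, [0.482, 0.098, 0.067])]
waiting [(0.86, 290, 151, [0.466, 0.147, 0.065])]
plinth [(0.89, 284, 0, [0.464, 0.351, 0.039]), (0.83, 175, 100, [0.308, 0.222, 0.073]), (0.7, 301, 165, [0.482, 0.127, 0.068])]
plate [(0.67, 162, 64, [0.292, 0.271, 0.061])]
jaw [(0.75, 381, 196, [0.607, 0.072, 0.047])]
pivot [(0.86, 372, 266, [0.497, 0.103, 0.367]), (0.51, 301, 163, [0.481, 0.129, 0.067])]
trigger_handle []
backstop [(0.68, 383, 116, [0.616, 0.194, 0.016])]
pad_face [(0.61, 382, 182, [0.612, 0.093, 0.039])]
```

View pics/w1.png

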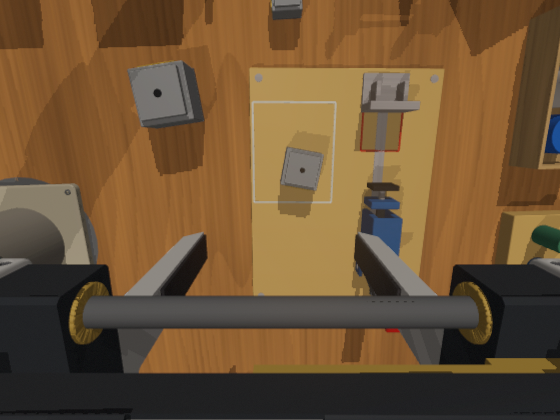

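The medium plinth is at (302,168) in the white outline (252–336, 102–203). The red square is at (381,130), the pad at (382,186) and the backstop at (388,105). I measure the plinth and board from this view.

```bash
python3 - <<'E'
from h import *
z=np.load('w1.npz'); d=z['d']; im=z['im']; info={k:z[k] for k in('mtx','R','t')}
P=world(info,d)
near=np.hypot(P[...,0]-.48,P[...,1]-.118)<.06
for lo,hi in((.062,.075),(.05,.075)):
    m=near&(P[...,2]>lo)&(P[...,2]<hi); q=(P[m][:,:2]*1000).astype(np.float32)
    print(m.sum(),np.median(P[m][:,2]),cv2.minAreaRect(q),q.mean(0))
g=cv2.cvtColor(im,cv2.COLOR_RGB2GRAY)
c=np.array([[252,102],[336,102],[333,203],[253,203]],np.float32).reshape(-1,1,2)
W=np.array([pt(info,d,u,v,z=.015)[:2] for u,v in c[:,0]]); B=np.array([[-.145,.15],[-.015,.15],[-.015,-.01],[-.145,-.01]])
W=np.vstack([W,[pt(info,d,u,v,z=.015)[:2] for u,v in((249.5,68.5),(441.5,68.5))]]); B=np.vstack([B,[[-.15,.2],[.15,.2]]])
# red square lower corners
hsv=cv2.cvtColor(im,cv2.COLOR_RGB2HSV); r=((hsv[...,0]<6)|(hsv[...,0]>174))&(hsv[...,1]>150)&(hsv[...,2]>90)
rr=r[90:160,350:410]; ys,xs=np.nonzero(rr); print('red bbox',xs.min()+350,xs.max()+350,ys.min()+90,ys.max()+90)
W=np.vstack([W,[pt(info,d,u,v,z=.015)[:2] for u,v in((xs.min()+350,ys.max()+90.),)]]); B=np.vstack([B,[[.029,.076]]])
b=B-B.mean(0);w=W-W.mean(0); th=np.arctan2((b[:,0]*w[:,1]-b[:,1]*w[:,0]).sum(),(b*w).sum())
R=np.array([[np.cos(th),-np.sin(th)],[np.sin(th),np.cos(th)]]); t=W.mean(0)-R@B.mean(0)
print(th,t,((W-(B@R.T+t))*1000).round(1).tolist(),R@[.06,.107]+t)
# backstop face top edge: steel points above .05 ; pad
m=(np.abs(P[...,2]-.067)<.004)&(np.hypot(P[...,0]-.61,P[...,1]-.2)<.05); Q=(P[m][:,:2]-t)@R; print('backstop top board', np.percentile(Q,[1,50,99],axis=0).round(4).tolist())
m=(P[...,2]>.05)&(P[...,2]<.075)&(np.abs(P[...,0]-.61)<.03)&(np.abs(P[...,1]-.08)<.025); Q=(P[m][:,:2]-t)@R; print('jaw/pad board',np.percentile(Q,[1,50,99],axis=0).round(4).tolist())
E
```

```text
968 0.066474816667843 ((482.35174560546875, 120.35126495361328), (45.90230178833008, 46.16544723510742), 77.91942596435547) [482.23236 120.79988]
1408 0.0659727172270502 ((482.03509521484375, 119.3818130493164), (57.980384826660156, 55.88432693481445), 77.70972442626953) [481.67032 121.18122]
red bbox 360 401 116 150
-0.029006275480826522 [0.54944902 0.06728912] [[0.2, 1.2], [1.5, 0.8], [3.0, -0.9], [-2.2, -0.4], [2.6, -0.5], [-4.6, -1.1], [-0.6, 1.0]] [0.61252701 0.17250398]
backstop top board [[0.0258, 0.1357], [0.0599, 0.1411], [0.0938, 0.1465]]
jaw/pad board [[0.0372, -0.0082], [0.0568, 0.0024], [0.0794, 0.0269]]
```

```bash
cat >> h.py <<'E'
TH=-0.0295; BT=np.array([.5494,.0673]); RB=np.array([[np.cos(TH),-np.sin(TH)],[np.sin(TH),np.cos(TH)]])
def b2w(x,y,z): return np.r_[RB@[x,y]+BT,z]
def w2b(p): return RB.T@(np.array(p)[:2]-BT)
def st(l=''):
    s=arm.get_state(); print(l,round(s['time'],2),'board',w2b(s['tcp_pos']).round(4),'z',round(s['tcp_pos'][2],4),'F',s['ft_force'].round(2),'w',round(s['gripper_width'],4)); return s
E
python3 - <<'E'
from h import *
p=np.array([.4822,.1198]); yaw=-0.212
print(w2b(p))
set_gripper(.088,15)
arm.goto([*p,.12],quat(yaw)); st()
arm.move_l([*p,.028],rate=.12); st('down')
set_gripper(.05,15); st('grip')
b=w2b(p)
arm.move_l(b2w(b[0],.1035,.028),frame=quat(TH),rate=.06); st('rot')
snap('wrist','w2.png')
info=cams.camera_info('wrist')
E
```

```text
[-0.06871929  0.05049505]
 5.0 board [-0.0678  0.0506] z 0.1208 F [0.55 0.91 0.31] w 0.0882
down 5.92 board [-0.0681  0.0506] z 0.0287 F [-0.61  0.1   0.53] w 0.088
grip 6.52 board [-0.0687  0.0506] z 0.0282 F [-1.41  0.25  1.88] w 0.0558
rot 7.55 board [-0.0682  0.103 ] z 0.0282 F [ 1.06 -3.55  5.01] w 0.0556
```

View pics/w2.png

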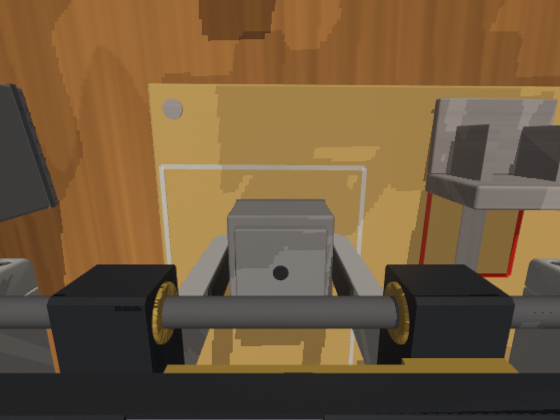

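The plinth is held square at (280,255), still inside the outline. The red square is at (470,240), and the way is clear. I slide it along x.

```bash
python3 - <<'E'
from h import *
arm.move_l(b2w(.06,.1035,.028),rate=.08); st('x')
for y in (.1045,.1055,.1065):
    s0=arm.get_state()['ft_force']
    arm.move_l(b2w(.06,y,.028),rate=.02); s=st('y')
    if s['ft_force'][1]<-7: break
im,d=snap('wrist','w3.png'); info=cams.camera_info('wrist')
P=world(info,d); Q=(P[...,:2]-BT)@RB
m=(P[...,2]>.063)&(P[...,2]<.072)&(abs(Q[...,0]-.06)<.045)
for lo,hi in((.07,.133),(.133,.16)):
    k=m&(Q[...,1]>lo)&(Q[...,1]<hi); print(k.sum(),np.percentile(Q[k],[1,50,99],axis=0).round(4).tolist() if k.any() else '')
E
```

```text
x 9.36 board [0.0536 0.1057] z 0.0272 F [-9.29 -0.63  9.62] w 0.0561
y 9.61 board [0.0536 0.1057] z 0.0272 F [-8.71 -2.76  9.71] w 0.0561
y 9.86 board [0.0537 0.1058] z 0.0272 F [-9.64 -2.92 11.  ] w 0.0559
y 10.11 board [0.0553 0.1067] z 0.0271 F [-6.24 -2.95  5.14] w 0.0559
6617 [[0.0205, 0.0953], [0.0553, 0.1141], [0.0908, 0.1298]]
3595 [[0.0263, 0.1359], [0.0601, 0.1422], [0.094, 0.1478]]
```

View pics/w3.png

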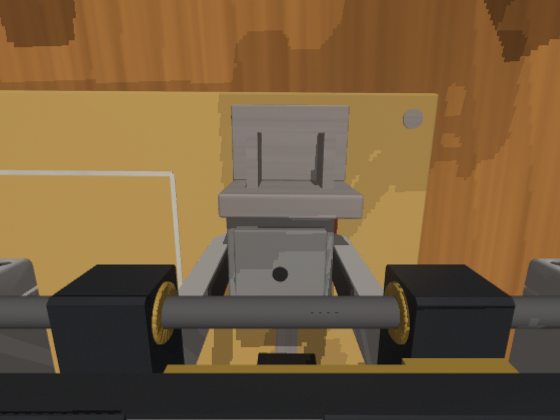

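The plinth is against the backstop but about 5 mm short in x, with the tool pressing down about 5–10 N and dragging. I'll ease z slightly and correct.

```bash
python3 - <<'E'
from h import *
arm.move_l(b2w(.0555,.106,.029),rate=.02); s=st('z')
arm.dwell(.2); st()
arm.move_l(b2w(.060,.105,.029),rate=.02); s=st('x')
arm.dwell(.3); st()
E
```

```text
z 10.54 board [0.055  0.1069] z 0.0283 F [-0.5   0.67 -4.45] w 0.056
 10.74 board [0.0556 0.1062] z 0.0288 F [-0.11  0.03 -3.77] w 0.0559
x 11.12 board [0.0602 0.1049] z 0.029 F [ 0.63  0.38 -4.13] w 0.0558
 11.43 board [0.0599 0.1051] z 0.029 F [-0.47 -0.81 -4.06] w 0.056
```

```bash
python3 - <<'E'
from h import *
set_gripper(.085,15); st('open'); arm.dwell(.4)
arm.move_l(b2w(.06,.105,.14),rate=.12)
arm.goto(b2w(.06,.03,.30),quat(TH)); st('up')
im,d=snap('wrist','w4.png'); info=cams.camera_info('wrist'); P=world(info,d); Q=(P[...,:2]-BT)@RB
m=(P[...,2]>.063)&(P[...,2]<.072)&(abs(Q[...,0]-.06)<.045)&(Q[...,1]>.075)&(Q[...,1]<.1325)
print(cv2.minAreaRect((Q[m]*1000).astype(np.float32)),m.sum())
cv2.imwrite('pics/w4.png',im[:,:,::-1])
m=(P[...,2]>.045)&(P[...,2]<.075)&(abs(Q[...,0]-.06)<.018)&(Q[...,1]>-.02)&(Q[...,1]<.06)
h,e=np.histogram(Q[m][:,1],40,(-.02,.06)); print(h)
E
```

```text
open 12.07 board [0.0601 0.105 ] z 0.029 F [ 0.32  0.43 -0.28] w 0.0849
up 14.28 board [0.059  0.0312] z 0.2982 F [-0.71  0.87 -0.13] w 0.0848
((59.40826416015625, 105.47933197021484), (45.533084869384766, 45.26601028442383), 0.051654618233442307) 1236
[51  7 11  3  0 21 29 25 44 30 34 92 10  4  7  9  5  7  3  6 44 25 45 55
  0  0  0  0  0  0  0  0  0  0  0  0  0  0  0  0]
```

View pics/w4.png

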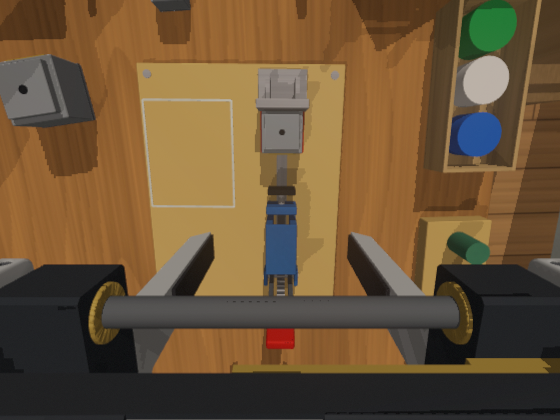

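Placement checks out: the plinth measures board (59.4, 105.5) and is square, and the pad front is at about y 28 mm, so the gap is about 49 mm. Two full strokes cannot overpress, so I pump with force watching.

```bash
cat >> h.py <<'E'
from scipy.optimize import brentq
ZT=.128
def contact_y(ang):
    a=ang-.25; s=np.linspace(.0775,.1325,200); y=-.12+s*np.sin(a)-.007*np.cos(a); z=.03+s*np.cos(a)+.007*np.sin(a)
    k=z>=ZT; return y[k].min()-.008   # tcp y, finger half width 8 mm
def angle(ty): 
    f=lambda a:contact_y(a)-ty
    return 0. if f(0)>0 else (.5 if f(.5)<0 else brentq(f,0,.5))
def fy(n=4):
    F=[]
    for _ in range(n): F.append(RB.T@arm.get_state()['ft_force'][:2]); arm.dwell(.02)
    return np.mean(F,0)[1]
def look(f=None):
    im,d=snap('wrist',f); info=cams.camera_info('wrist'); P=world(info,d); Q=(P[...,:2]-BT)@RB
    m=(P[...,2]>.045)&(P[...,2]<.075)&(abs(Q[...,0]-.06)<.018)&(Q[...,1]>-.015)&(Q[...,1]<.125)
    h,e=np.histogram(Q[m][:,1],70,(-.015,.125)); print('hist from -15mm, 2mm bins',h.tolist())
def stroke(targets,fmax,base):
    for y in targets:
        arm.move_l(b2w(.06,y,ZT),rate=.06); f=-(fy(2)-base); ty=w2b(arm.get_state()['tcp_pos'])[1]
        print(round(y,4),round(ty,4),'ang',round(angle(ty),3),'F',round(f,2))
        if f>fmax: print('stop'); break
E
python3 - <<'E'
from h import *
set_gripper(0,20)
arm.goto(b2w(.06,-.195,.24),quat(TH)); arm.move_l(b2w(.06,-.195,ZT),rate=.15); arm.dwell(.15)
base=fy(6); print('base',base); st(); print([round(contact_y(a),4) for a in(0,.1,.25,.4,.5)])
stroke([-.172,-.160,-.145,-.13,-.118,-.112],10,base)
look('w5.png'); st()
arm.move_l(b2w(.06,-.178,ZT),rate=.15); look(); st()
E
```

```text
base -0.03445245463966473
 17.72 board [ 0.0605 -0.1951] z 0.1288 F [ 0.32 -0.06  0.57] w 0.0004
[np.float64(-0.1676), np.float64(-0.1547), np.float64(-0.135), np.float64(-0.1202), np.float64(-0.1101)]
-0.172 -0.1719 ang 0.0 F -0.08
-0.16 -0.1602 ang 0.057 F 1.78
-0.145 -0.1446 ang 0.177 F 1.87
-0.13 -0.1296 ang 0.305 F 2.53
-0.118 -0.118 ang 0.422 F 2.74
-0.112 -0.1123 ang 0.479 F 4.12
hist from -15mm, 2mm bins [36, 46, 31, 45, 37, 38, 43, 33, 43, 40, 37, 41, 43, 354, 154, 156, 130, 151, 142, 42, 0, 8, 33, 30, 34, 30, 30, 447, 148, 152, 150, 50, 0, 0, 0, 0, 0, 0, 0, 0, 0, 0, 0, 0, 0, 0, 0, 0, 0, 0, 0, 0, 0, 0, 0, 0, 0, 0, 0, 0, 0, 0, 0, 0, 0, 0, 0, 0, 0, 0]
 20.25 board [ 0.0595 -0.1123] z 0.1278 F [ 0.68 -3.15 -1.8 ] w 0.0002
hist from -15mm, 2mm bins [0, 0, 0, 0, 0, 0, 0, 0, 0, 0, 0, 0, 0, 0, 0, 0, 0, 0, 0, 0, 0, 0, 0, 0, 0, 0, 0, 0, 0, 0, 0, 0, 0, 0, 0, 0, 0, 0, 0, 0, 0, 0, 0, 0, 0, 0, 0, 0, 0, 0, 0, 0, 0, 0, 0, 0, 0, 0, 0, 0, 0, 0, 0, 0, 0, 0, 0, 0, 0, 0]
 20.89 board [ 0.06   -0.1757] z 0.1278 F [-0.24  0.61 -0.14] w 0.0005
```

View pics/w5.png

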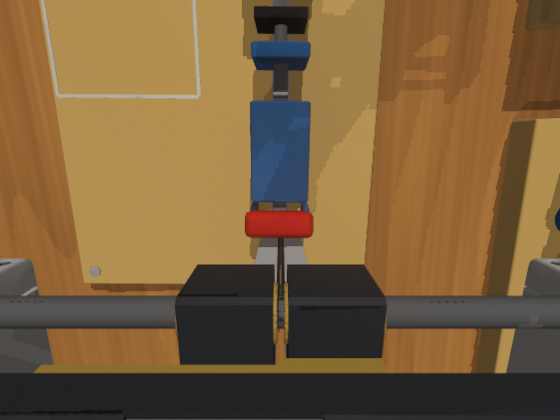

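After one stroke the pad front is at about 47.5 mm with the jaw 24 mm behind it, so it's free. I run a second full stroke, which is safe with a 29 mm gap, then a third in small, force-guarded steps.

```bash
python3 - <<'E'
from h import *
arm.dwell(.1); base=fy(5); print('base',base)
stroke([-.14,-.118,-.1115],9,base)
im,d=snap('side','s2.png')
arm.move_l(b2w(.06,-.178,ZT),rate=.15); arm.dwell(.15)
base=fy(5); print('base',base)
stroke([-.155,-.148,-.144]+list(np.arange(-.141,-.1095,.003)),6.5,base)
st(); fs=-(fy(8)-base); print('F',fs)
E
```

```text
base 0.08247278221398904
-0.14 -0.1398 ang 0.213 F 1.61
-0.118 -0.1179 ang 0.424 F 3.1
-0.1115 -0.1118 ang 0.484 F 3.76
base -0.25051669846510144
-0.155 -0.1551 ang 0.097 F 2.37
-0.148 -0.1485 ang 0.148 F 3.36
-0.144 -0.1429 ang 0.19 F 0.73
-0.141 -0.1406 ang 0.208 F 1.11
-0.138 -0.1377 ang 0.229 F 1.29
-0.135 -0.1351 ang 0.25 F 1.99
-0.132 -0.1323 ang 0.278 F 2.52
-0.129 -0.1298 ang 0.303 F 4.16
-0.126 -0.127 ang 0.331 F 4.69
-0.123 -0.1246 ang 0.356 F 6.26
-0.12 -0.1222 ang 0.381 F 6.79
stop
 27.02 board [ 0.0599 -0.1222] z 0.128 F [-2.53 -6.53  0.41] w -0.0
F 6.322894818755473
```

```bash
python3 - <<'E'
from h import *
base=-.08
stroke([-.118,-.1165],8.5,base); arm.dwell(.3)
print('F',-(fy(10)-base)); s=st()
print(angle(w2b(s['tcp_pos'])[1]))
im,d=snap('side'); cv2.imwrite('pics/s3.png',cv2.resize(im[160:260,220:360,::-1],(784,560),interpolation=cv2.INTER_CUBIC))
im,d=snap('top'); info=cams.camera_info('top')
print('pad_face',[(r['confidence'],w2b(pt(info,d,r['xy'][0]*560,r['xy'][1]*420,z=.043))) for r in cams.mark_of('top','pad_face')[:2]])
print('jaw',[(r['confidence'],w2b(pt(info,d,r['xy'][0]*560,r['xy'][1]*420,z=.043))) for r in cams.mark_of('top','jaw')[:2]])
E
```

```text
-0.118 -0.1208 ang 0.395 F 7.4
-0.1165 -0.1196 ang 0.406 F 8.55
stop
F 8.45606306142556
 28.19 board [ 0.0599 -0.1197] z 0.1279 F [-1.73 -8.49 -1.37] w 0.0004
0.4054974938764663
pad_face [(0.36, array([0.05695061, 0.09024352]))]
jaw [(0.5, array([0.05011502, 0.1053004 ])), (0.44, array([0.06049419, 0.05611326]))]
```

View pics/s3.png

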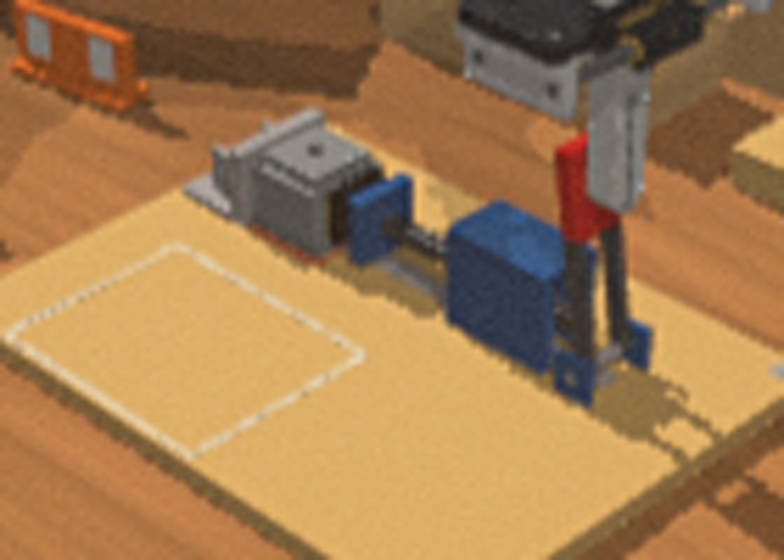

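The close side view shows the plinth flat on the backstop, the pad pressed on the plate, the jaw right behind it and the fingertip on the red handle. I do one numeric jaw check, then hand in while holding.

```bash
python3 - <<'E'
from h import *
for n in('top','side'):
    im,d=snap(n); info=cams.camera_info(n); P=world(info,d); Q=(P[...,:2]-BT)@RB
    hsv=cv2.cvtColor(im,cv2.COLOR_RGB2HSV); m=(hsv[...,0]>100)&(hsv[...,0]<125)&(hsv[...,1]>120)&(Q[...,1]>.02)&(Q[...,1]<.09)&(abs(Q[...,0]-.06)<.03)&(P[...,2]>.03)
    print(n,m.sum(),np.percentile(Q[m][:,1],[3,50,97]).round(4))
    m=(P[...,2]>.06)&(P[...,2]<.075)&(abs(Q[...,0]-.06)<.04)&(Q[...,1]>.078)&(Q[...,1]<.132); print('plinth',np.median(Q[m],axis=0).round(4))
print('F',-(fy(10)+.08)); st()
arm.job_done(); st('done')
E
```

```text
top 20 [0.0472 0.051  0.0547]
plinth [0.0588 0.1058]
side 23 [0.041  0.0478 0.0588]
plinth [0.0582 0.1048]
F 8.058494133391141
 28.66 board [ 0.0599 -0.1197] z 0.1279 F [-0.66 -8.29 -1.53] w 0.0005
the job is handed in; nothing more can be done
the job is handed in; nothing more can be done
```

The job is handed in at about 29 s of the 61 s allowed, with the closed fingers still holding the trigger squeezed; no verdict came back.

I slid the middle-sized plinth across the board, gripped at its x faces. It was released square at board (59.4, 105.5) mm. I then pumped two full trigger strokes and a third force-guarded partial stroke.

**Last checks:**
- **Trigger:** it read about 0.405 rad with about 8.1–8.5 N at the handle, against about 2.5 N while running free.
- **Pad pressure:** the force rise implies about 11–12 N on the plinth. Trigger travel since contact implies the pad is pressed in about 5–6 mm.
- **Plinth:** the last top and side readings put it at about board (58–59, 105–106) mm. In the close side view it looked flat on the backstop.

**Less certain:**
- **Jaw position:** the estimates from the fixed cameras were only good to a few millimetres. They gave its front at 55 and 59 mm, and the network gave 56 mm. About 59 mm would mean 6 mm of pad travel and 55 mm only about 2 mm, so I relied on the force and trigger travel instead.
- **Slide:** during it the tool pressed and dragged at up to about 10 N and stopped about 5 mm short in x. I corrected that before letting go by easing the tool height up about 1 mm.

I did not measure the bystanders again; nothing was touched on the way as far as the pictures show.

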